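# Making up two bamboo-flute kits

### The arm

A 6-joint arm with a two-finger parallel gripper is mounted at the origin on the work surface. World frame = base frame: x ahead of the robot, y to its left, z up, the work surface at z = 0. Lengths are in m, angles in rad, forces in N, time in s.
With the tool pointing down it reaches from about 0.375 to 0.9 m from the base axis. Payload 3.1 kg.
Tool frame: the origin (TCP) lies on the centre line of the jaws, within the pads' length; the fingertips stand 22 mm ahead of it and the grasp point (between the pads) lies 3 mm ahead of it; z points along the fingers, y is the line along which they close (so a half turn about z gives the same grasp; the last joint's range is limited). The gripper opens to 85 mm and grips with 20 to 120 N. Pads are 22 mm wide; open, the fingers measure 114 mm over their backs; the gripper's body (76 mm by 85 mm) begins 54 mm behind the grasp point. The pads swing forward as they close: fully open they stand 13 mm farther back than shut.
Start: joints at [1.054, 0.527, 1.433, -0, 1.181, -0.178], TCP at [0.208, 0.589, 0.253] pointing down, gripper open.
Joint ranges: [-3.08, 3.08], [-0.75, 2.2], [0.22, 2.44], [-1.43, 4.57], [0, 2.65], [-2.85, 2.85]. Speed limits (rad/s): [2.79, 2.79, 3.14, 3.14, 3.14, 3.14].

### API

Orientations are given as a unit quaternion [x, y, z, w].
In Python, from station import manip, camrig, status gives the robot as it stands (manip), with the cameras (camrig) and the readings (status).
- The arm moves only by the shell command python3 drive.py 'ROWS' [FORCE]. ROWS is rows parted by semicolons, their numbers by spaces, 1 to 20 of them, each of 5 numbers: dx, dy, dz in m, then a turn about the tool's z in rad, then the opening from 0.0 (shut) to 1.0 (fully open); each row is the pose to reach, as a shift and turn from the pose commanded when the command began, along the tool's axes at that moment; what a row does not reach only later rows make up. A row lasts 1/10 s, in which the tool goes at most 0.05 m and 0.15 rad, less where a joint would pass 70% of its speed; a pose out of reach is approached as far as the arm can. The fingers move at their own pace and stop on an object; FORCE is the grip in N (left out, the last holds). Time passes only in rows, so rows that do not move let the fingers close. It prints the time, the measured TCP pose, the force, the opening and the grip force at its end.
- status.sense(): the state, without advancing time (a new reading comes with each control period).
- camrig.snapshot(name): name is "scene" or "side" or "wrist"; returns a dict with "pixels" (480x640x3 uint8, red, green, blue), "range_z" (480x640 float32, m along the optical axis (not along the pixel's ray), 0 where there is no reading), "fov_y" (degrees; the focal length in pixels is half the picture's height over the tangent of half this angle, whatever the lens; pixels are square), "cx", "cy" (the principal point, pixels), "R" (3x3) and "t" (3): a world point X has camera coordinates R X + t; the wrist camera has in their place "hand_eye" (4x4, takes a point from camera to tool coordinates, whose origin is the TCP and whose axes are the flange's). Camera axes: x right, y down, z forward; pixel columns grow to the right and rows downward; lengths in m; the calibration is good to about 2 mm. A picture is of the moment at which its call begins: read the wrist's pose just before it.
- manip.sign_off(): hands the job in; it is judged then, once.
The state is a dict: "t": time; "q": joint angles; "qd": joint speeds; "tau": joint torques, N m; "tcp_pos": TCP position; "tool_rot": TCP orientation; "force": force on the tool from outside, world axes, zero at the start; "ft_torque": the same for the moment, N m; "finger_gap": opening from 0.0 (shut) to 1.0 (fully open); "gripper_force": force on a finger pad.
Only numpy, scipy, OpenCV 4.12 (cv2) and the standard library are available. Lean on these libraries where they do the work, as an engineer would, in place of code of your own. Each camera call takes 0.05 s, during which the arm holds its last target. There are 200 camera calls.

### The job

Make up the two flute kits. In the long narrow tray lay the longest bamboo tube in the long compartment and the wide ring in the square one; in the nearly square tray lay the shortest bamboo tube in the long compartment and put the small ring and the turned plug in the two small compartments, one in each, the ring flat and the plug standing on its foot. Everything lies on the tray floor, inside its own compartment, and the middle-length tube stays where it is.

Things in the scene. Friction and masses are not known exactly. Their poses are not given: they have to be found in the camera images.
- tube_long: The longest of the three bamboo tubes: straight pale bamboo tube with two raised brown rings (nodes) and dark end openings, 150 mm long, 30 mm thick, lying on the bench; it is slightly faceted and does not roll by itself. Origin at the centre of the tube (15 mm above what it lies on); x axis along the tube.
- tube_mid: The middle-length one of the three bamboo tubes, which belongs to neither kit: straight pale bamboo tube with two raised brown rings (nodes) and dark end openings, 115 mm long, 30 mm thick, lying on the bench; it is slightly faceted and does not roll by itself. Origin at the centre of the tube (15 mm above what it lies on); x axis along the tube.
- tube_short: The shortest of the three bamboo tubes: straight pale bamboo tube with two raised brown rings (nodes) and dark end openings, 80 mm long, 30 mm thick, lying on the bench; it is slightly faceted and does not roll by itself. Origin at the centre of the tube (15 mm above what it lies on); x axis along the tube.
- ring_wide: Wide dark wooden binding ring lying flat: 48 mm outside, 34 mm bore, 22 mm high. Origin at the centre of its underside, z axis along the bore.
- ring_small: Small dark wooden binding ring lying flat: 32 mm outside, 21 mm bore, 22 mm high. Origin at the centre of its underside, z axis along the bore.
- plug: Turned dark wooden mouthpiece plug standing on its wide foot: foot 34 mm across and 12 mm high, above it a stem 24 mm across, 45 mm high in all. Origin at the centre of its underside, z axis up the stem.
- tray_long: Long narrow fixed wooden tray, 255 (x) by 80 mm (y). Origin: centre of its underside. Floor 4 mm thick; 5 mm thick rim and divider reach 11 mm above the bench. Two compartments: a long one (inside 170 x 70 mm, centred at x = -37.5, y = 0 mm) for the tube, a square one (inside 70 x 70 mm, centred at x = +87.5, y = 0 mm) for the ring.
- tray_short: Nearly square fixed wooden tray, 140 (x) by 130 mm (y). Origin: centre of its underside. Floor 4 mm thick; 5 mm thick rim and dividers reach 11 mm above the bench. One long compartment (inside 130 x 55 mm, centred at x = 0, y = -32.5 mm) for the tube, two small ones (inside 62.5 in x by 60 mm in y, centred at x = -33.75 and +33.75, y = +30 mm) for ring and plug.

How it is judged:
At the end, for the whole second after the job is handed in: Each of the five lies fully inside its own compartment on the tray floor (heights within 4 mm), rings flat and plug upright within 0.15 rad, small ring and plug in different small compartments, all at rest (under 20 mm/s), and the middle tube within 20 mm of its start (x of tube_long in the frame of tray_long between -0.05 and -0.025 m and y of tube_long in the frame of tray_long between -0.022 and 0.022 m and z of tube_long in the frame of tray_long between 0.015 and 0.023 m and x of ring_wide in the frame of tray_long between 0.0745 and 0.1005 m and y of ring_wide in the frame of tray_long between -0.013 and 0.013 m and z of ring_wide in the frame of tray_long between 0 and 0.008 m and angle between the z axis of ring_wide and the z axis of tray_long, either way round below 0.15 rad and x of tube_short in the frame of tray_short between -0.027 and 0.027 m and y of tube_short in the frame of tray_short between -0.0475 and -0.0175 m and z of tube_short in the frame of tray_short between 0.015 and 0.023 m and (((x of ring_small in the frame of tray_short between 0.0173 and 0.0503 m and y of ring_small in the frame of tray_short between 0.0145 and 0.0455 m and z of ring_small in the frame of tray_short between 0 and 0.008 m and angle between the z axis of ring_small and the z axis of tray_short, either way round below 0.15 rad) and (x of plug in the frame of tray_short between -0.0496 and -0.018 m and y of plug in the frame of tray_short between 0.0152 and 0.0448 m and z of plug in the frame of tray_short between 0 and 0.008 m and angle between plug's own z axis and vertical below 0.15 rad)) or ((x of ring_small in the frame of tray_short between -0.0503 and -0.0173 m and y of ring_small in the frame of tray_short between 0.0145 and 0.0455 m and z of ring_small in the frame of tray_short between 0 and 0.008 m and angle between the z axis of ring_small and the z axis of tray_short, either way round below 0.15 rad) and (x of plug in the frame of tray_short between 0.018 and 0.0496 m and y of plug in the frame of tray_short between 0.0152 and 0.0448 m and z of plug in the frame of tray_short between 0 and 0.008 m and angle between plug's own z axis and vertical below 0.15 rad))) and distance of tube_mid from where it was at the start of the episode below 0.02 m and linear speed of each of tube_long, ring_wide, tube_short, ring_small, plug below 0.02 m/s); the robot touches nothing.
It fails at once if the middle-length tube is moved by more than 20 mm (distance of tube_mid from where it was at the start of the episode above 0.02 m).
It also fails if it takes over 128 s, if anything falls off the work surface, if the arm or the gripper's body presses on something with over 40 N, if the wrist force passes 120 N, or if a joint passes its speed limit or range.

## Working session

There is one attempt and no reset: what is moved stays moved. The work goes in short steps, Python scripts to look and compute and a shell command to move; the robot and the scene stay as the last step left them, time stands still between calls to the robot, and variables do not carry over. Pictures are saved under pics/ and viewed, at most 14 in all, crops included, and the job is handed in when it is done.

```bash
ls; mkdir -p pics; cat > h.py <<'E'
from station import manip, camrig, status
import numpy as np, cv2
from scipy.spatial.transform import Rotation as Ro
def snap(n):
    s=status.sense(); d=camrig.snapshot(n)
    if n=='wrist':
        H=np.eye(4);H[:3,:3]=Ro.from_quat(s['tool_rot']).as_matrix();H[:3,3]=s['tcp_pos']
        T=H@np.array(d['hand_eye']); d['Rw']=T[:3,:3];d['o']=T[:3,3]
    else:
        R=np.array(d['R']);d['Rw']=R.T;d['o']=-R.T@np.array(d['t'])
    d['f']=240/np.tan(np.radians(d['fov_y'])/2)
    return d
def cloud(d):
    z=d['range_z'];v,u=np.mgrid[:480,:640]
    P=np.stack([(u-d['cx'])/d['f']*z,(v-d['cy'])/d['f']*z,z],-1)
    W=P@d['Rw'].T+d['o']; W[z==0]=np.nan
    return W
def save(d,n): cv2.imwrite('pics/'+n,d['pixels'][...,::-1])
E
python3 - <<'E'
from h import *
for n in ('scene','side','wrist'):
    d=snap(n);save(d,n+'0.png');print(n,d['o'],d['Rw'][:,2],d['f'])
    np.save(n+'.npy',cloud(d)); np.save(n+'_p.npy',d['pixels'])
s=status.sense();print(s['t'],s['tcp_pos'],s['tool_rot'],s['finger_gap'])
print(Ro.from_quat(s['tool_rot']).as_matrix().round(3))
E
```

```text
drive.py
pics
station.py
scene [ 0.91798569 -0.63643827  0.60013794] [-0.38603324  0.70709719 -0.5924457 ] 486.18234054687014
side [0.34908216 0.58057785 0.76298162] [ 0.2257803  -0.63579546 -0.73809714] 572.4415953183815
wrist [0.14031175 0.61307535 0.37276724] [ 0.26514862 -0.09509368 -0.95950685] 379.7684031744824
0.15 [0.20744863 0.58903503 0.25252861] [ 1.68597569e-01  9.85684608e-01 -7.93697591e-04 -2.89905294e-04] 0.9956026541485489
[[-0.943  0.332 -0.001]
 [ 0.332  0.943 -0.001]
 [ 0.    -0.002 -1.   ]]
```

View pics/scene0.png

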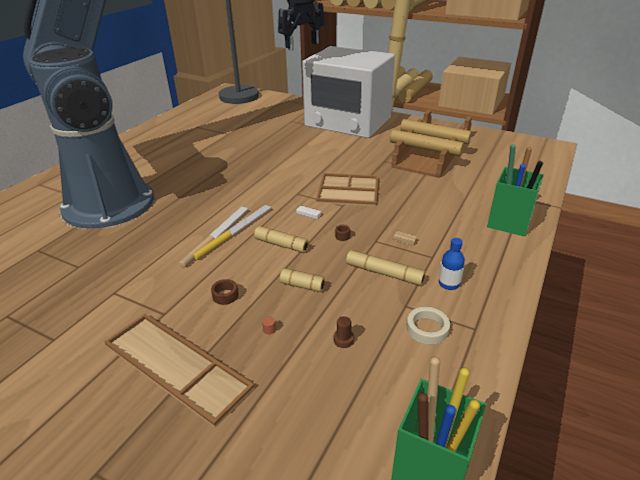

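View pics/side0.png

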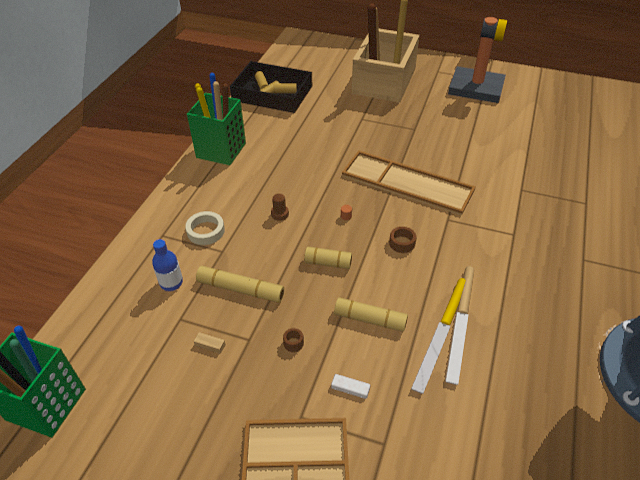

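The scene view shows the long, middle and short tubes at (385,266), (281,239) and (302,280). The wide ring is at (225,291), the small ring at (343,232), the plug at (344,332), the long tray at (180,368) and the short tray at (350,188). In the side view the same tubes are at (239,284), (370,314) and (328,258), and the short tray is cut off at the bottom edge. Next I'll locate everything with the clouds from both cameras.

```bash
cat > loc.py <<'E'
from h import *
C={n:np.load(n+'.npy') for n in ('scene','side')}
px={'tl':((385,266),(239,284)),'tm':((281,239),(370,314)),'ts':((302,280),(328,258)),'rw':((225,291),(403,240)),'rs':((343,232),(293,340)),'pl':((344,332),(280,207)),'TL':((180,368),(408,182)),'TS':((350,188),(296,450))}
rad=dict(tl=.1,tm=.08,ts=.062,rw=.045,rs=.035,pl=.04,TL=.15,TS=.11)
for k,(a,b) in px.items():
    tot=[]
    c0=np.nanmean(C['scene'][a[1]-2:a[1]+3,a[0]-2:a[0]+3].reshape(-1,3),0)[:2]
    for n in C:
        W=C[n].reshape(-1,3); zmin=.007
        c=c0
        m=(np.hypot(*(W[:,:2]-c).T)<rad[k])&(W[:,2]>zmin)&(W[:,2]<.06)
        P=W[m]; lab=P[:,:2].astype(np.float32)
        if len(P)<10: continue
        r=cv2.minAreaRect(lab); tot.append(P)
        print(k,n,len(P),'c',np.round(r[0],4),'sz',np.round(r[1],4),'ang',round(r[2],1),'ztop',np.percentile(P[:,2],[50,98]).round(4))
    P=np.vstack(tot); r=cv2.minAreaRect(P[:,:2].astype(np.float32))
    print(k,'BOTH c',np.round(r[0],4),'sz',np.round(r[1],4),'ang',round(r[2],1))
E
python3 loc.py
```

```text
tl scene 1181 c [0.6956 0.0513] sz [0.1765 0.032 ] ang 4.4 ztop [0.0237 0.0301]
tl side 1510 c [0.6945 0.0571] sz [0.1768 0.0334] ang 4.0 ztop [0.0264 0.0316]
tl BOTH c [0.6949 0.0548] sz [0.1772 0.0381] ang 4.0
tm scene 720 c [0.4587 0.0399] sz [0.1163 0.0283] ang 3.4 ztop [0.0237 0.0299]
tm side 1298 c [0.4572 0.0467] sz [0.115  0.0274] ang 2.2 ztop [0.0263 0.0311]
tm BOTH c [0.4583 0.0434] sz [0.1169 0.0342] ang 2.5
ts scene 667 c [ 0.5616 -0.0527] sz [0.0807 0.0269] ang 7.1 ztop [0.0241 0.0301]
ts side 766 c [ 0.5603 -0.048 ] sz [0.08   0.0312] ang 8.0 ztop [0.0256 0.0312]
ts BOTH c [ 0.561  -0.0494] sz [0.0811 0.0342] ang 8.0
rw scene 432 c [ 0.4505 -0.1394] sz [0.0473 0.0469] ang 60.9 ztop [0.0185 0.0229]
rw side 434 c [ 0.4484 -0.1361] sz [0.0469 0.0484] ang 8.9 ztop [0.0197 0.024 ]
rw BOTH c [ 0.4494 -0.1376] sz [0.0477 0.0513] ang 20.1
rs scene 180 c [0.5595 0.1264] sz [0.0296 0.0333] ang 26.4 ztop [0.0173 0.0231]
rs side 330 c [0.5577 0.1279] sz [0.0315 0.0318] ang 57.2 ztop [0.0201 0.0244]
rs BOTH c [0.5588 0.1266] sz [0.031  0.0349] ang 35.7
pl scene 457 c [ 0.6897 -0.1399] sz [0.0327 0.0286] ang 34.3 ztop [0.0269 0.0461]
pl side 334 c [ 0.6856 -0.133 ] sz [0.033  0.0296] ang 27.0 ztop [0.0284 0.0471]
pl BOTH c [ 0.6872 -0.1361] sz [0.0334 0.0363] ang 41.5
TL scene 1735 c [ 0.4859 -0.255 ] sz [0.1824 0.2582] ang 81.8 ztop [0.0104 0.0155]
TL side 1068 c [ 0.4856 -0.2562] sz [0.1819 0.2566] ang 82.1 ztop [0.0102 0.0137]
TL BOTH c [ 0.4855 -0.2556] sz [0.1831 0.2584] ang 82.1
TS scene 488 c [0.4856 0.3077] sz [0.1403 0.1377] ang 20.5 ztop [0.0099 0.0127]
TS side 1594 c [0.4934 0.2878] sz [0.1403 0.0863] ang 19.9 ztop [0.0111 0.014 ]
TS BOTH c [0.4856 0.3077] sz [0.1404 0.1377] ang 20.5
```

View pics/wrist0.png

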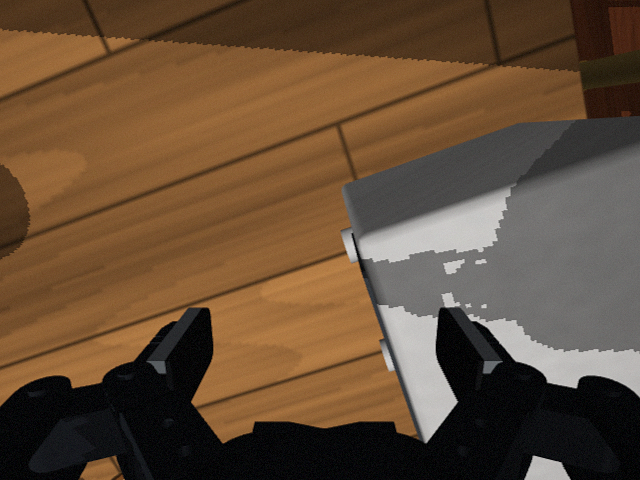

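The wrist view shows the bench, the grey box and both fingers, but none of the parts yet. Next I'll fit the trays with their rim and divider pattern, and refine the part positions.

```bash
cat > fit.py <<'E'
from h import *
from scipy.optimize import least_squares
C=[np.load(n+'.npy').reshape(-1,3) for n in ('scene','side')]
def sd(q,boxes): # distance to union of strips (cx,cy,hx,hy)
    D=[]
    for cx,cy,hx,hy in boxes:
        a=np.abs(q-[cx,cy])-[hx,hy]
        D.append(np.hypot(*np.maximum(a,0).T)+np.minimum(a.max(1),0)+.0015)
    return np.maximum(np.min(D,0),0)
t=.0025
def rim(lx,ly): return [(s*(lx/2-t),0,t,ly/2) for s in (1,-1)]+[(0,s*(ly/2-t),lx/2,t) for s in (1,-1)]
TL=rim(.255,.08)+[(.05,0,t,.04)]
TS=rim(.14,.13)+[(0,-.0025,.07,t),(0,.03,t,.03)]
def tray(name,B,c,yaws,sz):
    for W0 in C+[np.vstack(C)]:
        W=W0[(W0[:,2]>.0085)&(W0[:,2]<.0145)]
        best=None
        for y in yaws:
            def res(p,P):
                c_,s_=np.cos(p[2]),np.sin(p[2]);q=(P-p[:2])@np.array([[c_,-s_],[s_,c_]]);return sd(q,B)
            p=np.array([*c,np.radians(y)])
            for r in (.015,.008,.008):
                c_,s_=np.cos(p[2]),np.sin(p[2]);q=(W[:,:2]-p[:2])@np.array([[c_,-s_],[s_,c_]])
                P=W[(np.abs(q)<np.array(sz)/2+r).all(1)][:,:2]
                o=least_squares(res,p,args=(P,),loss='soft_l1',f_scale=.002);p=o.x
            k=o.cost/len(P)
            if best is None or k<best[0]: best=(k,p,y,len(P))
        print(name,best[1][:2].round(4),'yaw',np.degrees(best[1][2]).round(2),best[2:],f'{best[0]:.2e}')
tray('TL',TL,(.43,-.29),[-10,-30,-50,10,30,170,150,130,-170,-150],(.255,.08))
tray('TS',TS,(.486,.3077),[20.5,110.5,200.5,-69.5],(.14,.13))
for k,c,L in (('tl',(.695,.055),.075),('tm',(.458,.043),.0575),('ts',(.561,-.05),.04)):
  out=[]
  for W in C+[np.vstack(C)]:
    m=(np.abs(W[:,0]-c[0])<L+.012)&(np.abs(W[:,1]-c[1])<.04)&(W[:,2]>.006)&(W[:,2]<.034);P=W[m]
    top=P[P[:,2]>.0265]; d=cv2.fitLine(top[:,:2].astype(np.float32),cv2.DIST_HUBER,0,.01,.01).ravel()
    a=(P[:,:2]-d[2:])@d[:2];e=(a.min()+a.max())/2
    print(k,'centre',(d[2:]+e*d[:2]).round(4),'len',round(a.max()-a.min(),4),'ang',np.degrees(np.arctan(d[1]/d[0])).round(2))
W=np.vstack(C);m=(np.hypot(W[:,0]-.69,W[:,1]-.05)<.2)&(W[:,2]>.04)
i=np.unique((W[m]*[50,50,0]).astype(int),axis=0)[:,:2]/50;print('tall',i.tolist())
E
python3 fit.py
```

```text
TL [ 0.4057 -0.2942] yaw -188.4 (-170, 989) 6.96e-07
TL [ 0.4785 -0.3032] yaw -8.37 (-10, 821) 8.83e-07
TL [ 0.4792 -0.3044] yaw -8.46 (-10, 2304) 6.98e-07
TS [0.4863 0.3072] yaw 20.48 (20.5, 382) 8.81e-07
TS [0.4852 0.3093] yaw 20.4 (20.5, 1350) 3.95e-07
TS [0.4854 0.3089] yaw 20.37 (20.5, 1732) 6.25e-07
tl centre [0.6952 0.0514] len 0.1743 ang 1.02
tl centre [0.6954 0.0564] len 0.1752 ang 2.04
tl centre [0.6955 0.0549] len 0.1754 ang 2.26
tm centre [0.4587 0.0411] len 0.1163 ang 2.11
tm centre [0.4573 0.0454] len 0.1149 ang 1.65
tm centre [0.4583 0.0443] len 0.117 ang 1.61
ts centre [ 0.5614 -0.0516] len 0.0809 ang 8.21
ts centre [ 0.5602 -0.0474] len 0.08 ang 8.54
ts centre [ 0.561  -0.0491] len 0.081 ang 8.46
tall [[0.66, -0.14], [0.66, -0.12], [0.68, -0.14], [0.68, -0.12], [0.76, 0.06], [0.78, 0.04], [0.78, 0.06], [0.78, 0.08], [0.78, 0.1], [0.8, 0.04], [0.8, 0.06], [0.8, 0.08], [0.8, 0.1], [0.82, 0.06], [0.82, 0.08]]
```

```bash
sed -i "s/^tray('TL'.*/tray('TL',TL,(.479,-.304),[-8.4],(.255,.08))/" fit.py; python3 fit.py | head -3
cat > go.py <<'E'
import sys
from h import *
x,y,z,a=map(float,sys.argv[1:5]); s=status.sense(); R=Ro.from_quat(s['tool_rot']).as_matrix()
d=R.T@(np.array([x,y,z])-s['tcp_pos']); cur=np.degrees(np.arctan2(R[1,1],R[0,1]))
w=(cur-a+90)%180-90; n=np.linalg.norm(d)
print('d',d.round(4),'turn',np.radians(w).round(3),'alt',np.radians(w-180*np.sign(w)).round(3),'rows',int(max(n/.05,abs(np.radians(w))/.15))+1,'cur',cur.round(1),'t',s['t'],'q6',s['q'][5])
E
python3 go.py .695 .054 .2 92
```

```text
TL [ 0.4794 -0.3051] yaw -8.39 (-8.4, 1483) 4.05e-07
TL [ 0.4785 -0.3032] yaw -8.37 (-8.4, 821) 8.83e-07
TL [ 0.4792 -0.3044] yaw -8.46 (-8.4, 2304) 6.98e-07
d [-0.6377 -0.3425  0.0529] turn -0.374 alt 2.768 rows 15 cur 70.6 t 0.15 q6 -0.17850118090799147
```

```bash
T="-0.638 -0.342 0.053 -0.374 0.6"; python3 drive.py '-0.638 -0.342 0.053 -0.374 0.6;-0.638 -0.342 0.053 -0.374 0.6;-0.638 -0.342 0.053 -0.374 0.6;-0.638 -0.342 0.053 -0.374 0.6;-0.638 -0.342 0.053 -0.374 0.6;-0.638 -0.342 0.053 -0.374 0.6;-0.638 -0.342 0.053 -0.374 0.6;-0.638 -0.342 0.053 -0.374 0.6;-0.638 -0.342 0.053 -0.374 0.6;-0.638 -0.342 0.053 -0.374 0.6;-0.638 -0.342 0.053 -0.374 0.6;-0.638 -0.342 0.053 -0.374 0.6;-0.638 -0.342 0.053 -0.374 0.6;-0.638 -0.342 0.053 -0.374 0.6;-0.638 -0.342 0.053 -0.374 0.6;-0.638 -0.342 0.053 -0.374 0.6;-0.638 -0.342 0.053 -0.374 0.6;-0.638 -0.342 0.053 -0.374 0.6' 40
cat > look.py <<'E'
import sys
from h import *
d=snap('wrist');W=cloud(d).reshape(-1,3)
if len(sys.argv)>5: save(d,sys.argv[5])
x,y,hx,hy=map(float,sys.argv[1:5])
m=(abs(W[:,0]-x)<hx)&(abs(W[:,1]-y)<hy);P=W[m]
fl=P[P[:,2]<.006];print('bench z',np.median(fl[:,2]) if len(fl) else None)
P=P[(P[:,2]>.007)&(P[:,2]<.055)]
r=cv2.minAreaRect(P[:,:2].astype(np.float32));print('c',np.round(r[0],4),'sz',np.round(r[1],4),'ang',r[2],'z98',np.percentile(P[:,2],98),len(P))
top=P[P[:,2]>np.percentile(P[:,2],97)-.004];l=cv2.fitLine(top[:,:2].astype(np.float32),cv2.DIST_HUBER,0,.01,.01).ravel()
a=(P[:,:2]-l[2:])@l[:2];print('line c',(l[2:]+(a.min()+a.max())/2*l[:2]).round(4),'ang',np.degrees(np.arctan2(l[1],l[0])))
(cx,cy),rr=cv2.minEnclosingCircle(top[:,:2].astype(np.float32));print('top circle',round(cx,4),round(cy,4),round(rr,4))
E
python3 look.py .683 .054 .083 .04 w1.png
```

```text
t: 1.95
tcp_pos: [0.6946, 0.0559, 0.1999]
tool_rot: [-0.018, 1.0, 0.0, -0.001]
force: [0.2, 0.6, -0.4]
finger_gap: 0.601
gripper_force: 0.0
bench z -0.00024903800256831365
c [0.6815 0.054 ] sz [0.1496 0.0296] ang 1.5737842321395874 z98 0.02994365370775319 6587
line c [0.6815 0.054 ] ang 1.4287053
top circle 0.6817 0.0545 0.075
```

View pics/w1.png

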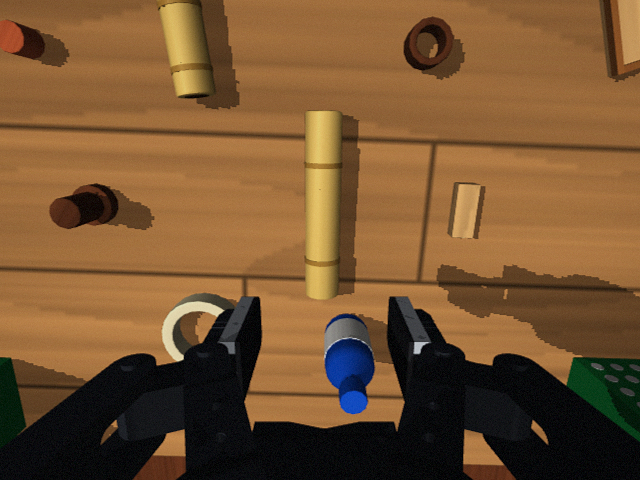

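The wrist view shows the long tube upright at columns 305–342, rows 110–298. The bottle is at (350,360), clear of a central grasp, and the plug (85,207), short tube (188,50) and small ring (430,43) are also visible. The wrist measurement is clean (149.6 × 29.6 mm), so I'll grasp there.

```bash
python3 go.py .6815 .054 .031 91.5
```

```text
d [ 0.013  -0.0018  0.1692] turn 0.01 alt -3.131 rows 4 cur 92.1 t 2.0 q6 -1.6869059988352566
```

```bash
python3 drive.py '0.013 -0.002 0.05 0.01 0.6;0.013 -0.002 0.10 0.01 0.6;0.013 -0.002 0.14 0.01 0.6;0.013 -0.002 0.16 0.01 0.6;0.013 -0.002 0.169 0.01 0.6;0.013 -0.002 0.169 0.01 0.6;0.013 -0.002 0.169 0.01 0.2;0.013 -0.002 0.169 0.01 0.2;0.013 -0.002 0.169 0.01 0.2;0.013 -0.002 0.169 0.01 0.2;0.013 -0.002 0.169 0.01 0.2;0.013 -0.002 0.169 0.01 0.2' 40
python3 go.py .6815 .054 .15 91.5
```

```text
t: 3.2
tcp_pos: [0.6843, 0.0525, 0.0336]
tool_rot: [-0.013, 1.0, 0.0, 0.002]
force: [-0.3, 1.4, 6.9]
finger_gap: 0.336
gripper_force: 40.8
d [ 0.0023  0.0016 -0.1164] turn -0.001 alt 3.14 rows 3 cur 91.4 t 3.2 q6 -1.682238947165337
```

```bash
python3 drive.py '0 0 -0.03 0 0.2;0 0 -0.07 0 0.2;0 0 -0.12 0 0.2;0 0 -0.12 0 0.2'
python3 go.py .4421 -.2989 .16 81.6
```

```text
t: 3.6
tcp_pos: [0.6879, 0.0519, 0.1598]
tool_rot: [-0.013, 1.0, -0.001, 0.008]
force: [2.2, 0.2, -0.2]
finger_gap: 0.338
gripper_force: 40.0
d [ 0.2546 -0.3445 -0.0036] turn 0.172 alt -2.97 rows 9 cur 91.4 t 3.6 q6 -1.6821942116818254
```

```bash
python3 drive.py '0.05 -0.03 0 0.05 0.2;0.255 -0.344 -0.004 0.172 0.2;0.255 -0.344 -0.004 0.172 0.2;0.255 -0.344 -0.004 0.172 0.2;0.255 -0.344 -0.004 0.172 0.2;0.255 -0.344 -0.004 0.172 0.2;0.255 -0.344 -0.004 0.172 0.2;0.255 -0.344 -0.004 0.172 0.2;0.255 -0.344 -0.004 0.172 0.2;0.255 -0.344 -0.004 0.172 0.2;0.255 -0.344 -0.004 0.172 0.2;0.255 -0.344 -0.004 0.172 0.2;0.255 -0.344 -0.004 0.172 0.2'
python3 - <<'E'
from h import *
d=snap('wrist');save(d,'w2.png');np.save('w2.npy',cloud(d))
E
python3 go.py .4421 -.2989 .036 81.6
```

```text
t: 4.9
tcp_pos: [0.4371, -0.2965, 0.1552]
tool_rot: [0.072, 0.997, 0.0, -0.0]
force: [-0.1, 0.2, -0.2]
finger_gap: 0.333
gripper_force: 40.0
d [-0.0053 -0.0017  0.1192] turn 0.002 alt -3.14 rows 3 cur 81.7 t 4.95 q6 -2.2341638155179786
```

View pics/w2.png

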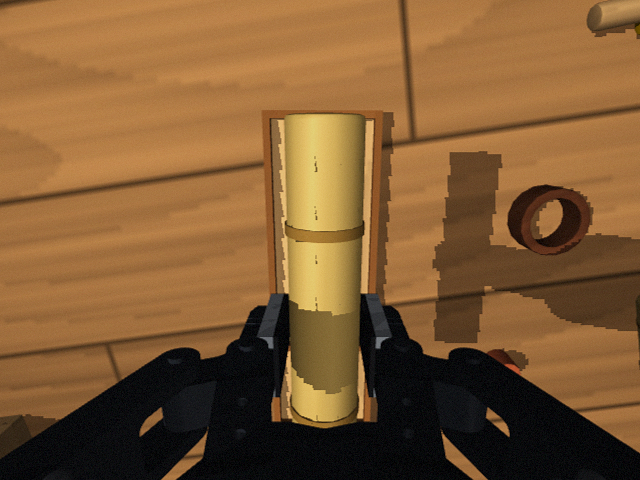

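The wrist view shows the held tube (columns 287–363) parallel to the tray. The tray's near end runs from (264,111) to (383,111), and the wide ring is at (548,218). I'll check the numbers before lowering.

```bash
cat >> go.py <<'E'
E
python3 - <<'E'
from h import *
W=np.load('w2.npy').reshape(-1,3);c=np.array([.4792,-.3044]);a=np.radians(-8.4);R=np.array([[np.cos(a),-np.sin(a)],[np.sin(a),np.cos(a)]])
q=(W[:,:2]-c)@R; rim=(W[:,2]>.008)&(W[:,2]<.014)&(abs(q)<[.15,.06]).all(1)
A=q[rim];print('tray x min',np.percentile(A[:,0],[0,1]).round(4),'(exp -.1275); y',np.percentile(A[:,1],[0.5,99.5]).round(4),'z',np.median(W[rim,2]))
fl=(W[:,2]>.002)&(W[:,2]<.006)&(abs(q)<[.12,.035]).all(1);print('floor z',np.median(W[fl,2]),fl.sum())
tb=(W[:,2]>.11)&(W[:,2]<.18)&(abs(q[:,1])<.03)&(q[:,0]<-.055);A=q[tb];print('tube x min',A[:,0].min(),'-> centre',A[:,0].min()+.075,'y',np.percentile(A[:,1],[2,98]),'ztop',np.percentile(W[tb,2],98))
s=status.sense();print('tcp in tray',(np.array(s['tcp_pos'])[:2]-c)@R)
E
```

```text
tray x min [-0.1289 -0.1288] (exp -.1275); y [-0.0398  0.0401] z 0.010703692686431204
floor z 0.0038341602049260792 4090
tube x min -0.12044940679277176 -> centre -0.04544940679277176 y [-0.01170276  0.01541856] ztop 0.17618528936546335
tcp in tray [-0.04275861  0.00163395]
```

```bash
python3 - <<'E'
from h import *
W=np.load('w2.npy')
for v in (125,160,200,260,290): print(v,W[v,325].round(4), W[v,290].round(4))
E
```

```text
125 [ 0.3642 -0.2853  0.1517] [ 0.3625 -0.2966  0.1449]
160 [ 0.375  -0.2869  0.149 ] [ 0.3735 -0.2985  0.1454]
200 [ 0.3877 -0.2887  0.1505] [ 0.3869 -0.3008  0.1451]
260 [ 0.408  -0.2916  0.1519] [ 0.4088 -0.3046  0.1441]
290 [ 0.4191 -0.2932  0.1517] [ 0.421  -0.3069  0.1427]
```

```bash
python3 drive.py '-0.007 -0.002 0.04 0 0.2;-0.007 -0.002 0.08 0 0.2;-0.007 -0.002 0.105 0 0.2;-0.007 -0.002 0.112 0 0.2;-0.007 -0.002 0.115 0 0.2;-0.007 -0.002 0.115 0 0.2;-0.007 -0.002 0.115 0 0.2'
```

```text
t: 5.65
tcp_pos: [0.444, -0.3014, 0.0416]
tool_rot: [0.073, 0.997, -0.001, 0.001]
force: [-0.3, -0.9, -0.2]
finger_gap: 0.341
gripper_force: 40.0
```

```bash
python3 drive.py '0 0 0.003 0 0.2;0 0 0.003 0 0.2;0 0 0.003 0 0.2;0 0 0.003 0 0.48;0 0 0.003 0 0.48;0 0 0.003 0 0.48;0 0 0.003 0 0.48'; python3 drive.py '0 0 -0.02 0 0.48;0 0 -0.06 0 0.48;0 0 -0.11 0 0.48;0 0 -0.16 0 0.48;0 0 -0.16 0 0.6'
python3 go.py .4490 -.1376 .18 90;python3 look.py .445 -.1376 .05 .04
```

```text
t: 6.35
tcp_pos: [0.4432, -0.3009, 0.0373]
tool_rot: [0.073, 0.997, -0.0, 0.0]
force: [0.4, -0.1, -0.7]
finger_gap: 0.477
gripper_force: 0.0
t: 6.85
tcp_pos: [0.4464, -0.3039, 0.2039]
tool_rot: [0.073, 0.997, -0.005, 0.006]
force: [0.9, -0.8, 0.2]
finger_gap: 0.601
gripper_force: 0.0
d [0.0219 0.1651 0.0222] turn -0.147 alt 2.995 rows 4 cur 81.6 t 6.85 q6 -2.2291625954623555
bench z -0.00025235983959845387
c [ 0.4476 -0.138 ] sz [0.0477 0.0475] ang 89.45409393310547 z98 0.022906667216169813 2220
line c [ 0.447 -0.138] ang 68.63633
top circle 0.4476 -0.1382 0.0243
```

```bash
python3 drive.py '0 0 0 0 0.85;0 0 0 0 0.85'; python3 go.py .4476 -.138 .031 81.6
```

```text
t: 7.1
tcp_pos: [0.4423, -0.3, 0.1957]
tool_rot: [0.073, 0.997, 0.001, -0.001]
force: [-0.6, -0.2, 0.3]
finger_gap: 0.851
gripper_force: 0.0
d [0.0179 0.1606 0.1652] turn -0.0 alt 3.141 rows 5 cur 81.6 t 7.1 q6 -2.2291345721176095
```

```bash
python3 drive.py '0.005 0.05 0.02 0 0.85;0.01 0.09 0.04 0 0.85;0.015 0.13 0.06 0 0.85;0.018 0.16 0.08 0 0.85;0.018 0.161 0.10 0 0.85;0.018 0.161 0.13 0 0.85;0.018 0.161 0.155 0 0.85;0.018 0.161 0.165 0 0.85;0.018 0.161 0.165 0 0.85;0.018 0.161 0.165 0 0.45;0.018 0.161 0.165 0 0.45;0.018 0.161 0.165 0 0.45;0.018 0.161 0.165 0 0.45;0.018 0.161 0.165 0 0.45;0.018 0.161 0.165 0 0.45' 30
python3 drive.py '0 0 -0.03 0 0.45;0 0 -0.06 0 0.45;0 0 -0.06 0 0.45'
```

```text
t: 8.6
tcp_pos: [0.4494, -0.1393, 0.0333]
tool_rot: [0.073, 0.997, -0.0, 0.001]
force: [-1.1, -0.7, 7.7]
finger_gap: 0.54
gripper_force: 31.3
t: 8.9
tcp_pos: [0.4508, -0.14, 0.0952]
tool_rot: [0.073, 0.997, -0.002, 0.003]
force: [-0.2, -0.4, -0.7]
finger_gap: 0.543
gripper_force: 31.2
```

```bash
python3 go.py .5665 -.3175 .09 81.6
```

```text
d [-0.1404 -0.1587  0.0066] turn -0.0 alt 3.141 rows 5 cur 81.6 t 8.9 q6 -1.9626553936271094
```

```bash
python3 drive.py '-0.03 -0.035 0 0 0.45;-0.06 -0.07 0 0 0.45;-0.09 -0.105 0 0 0.45;-0.12 -0.14 0 0 0.45;-0.14 -0.159 0.006 0 0.45;-0.14 -0.159 0.006 0 0.45;-0.14 -0.159 0.006 0 0.45';python3 go.py .5665 -.3175 .039 81.6
```

```text
t: 9.6
tcp_pos: [0.5632, -0.3163, 0.0849]
tool_rot: [0.074, 0.997, 0.001, -0.001]
force: [-0.4, 0.6, -0.3]
finger_gap: 0.546
gripper_force: 31.2
d [-0.0036 -0.0008  0.0458] turn -0.001 alt 3.141 rows 1 cur 81.6 t 9.6 q6 -2.107899781511852
```

```bash
python3 drive.py '-0.003 -0.001 0.03 0 0.45;-0.003 -0.001 0.04 0 0.45;-0.003 -0.001 0.044 0 0.45;-0.003 -0.001 0.046 0 0.45;-0.003 -0.001 0.046 0 0.45;-0.003 -0.001 0.046 0 0.45'
```

```text
t: 10.2
tcp_pos: [0.5674, -0.3184, 0.0412]
tool_rot: [0.073, 0.997, -0.0, 0.001]
force: [-0.3, 0.0, 1.0]
finger_gap: 0.541
gripper_force: 31.2
```

```bash
python3 drive.py '0 0 0.003 0 0.45;0 0 0.003 0 0.45;0 0 0.003 0 0.45;0 0 0.003 0 0.68;0 0 0.003 0 0.68;0 0 0.003 0 0.68;0 0 0.003 0 0.68';python3 drive.py '0 0 -0.03 0 0.68;0 0 -0.08 0 0.68;0 0 -0.13 0 0.68;0 0 -0.18 0 0.68;0 0 -0.18 0 0.68;0 0 -0.18 0 0.68'
python3 look.py .5642 -.3170 .032 .032 w3.png; python3 go.py .54 -.048 .2 98.5
```

```text
t: 10.9
tcp_pos: [0.567, -0.3182, 0.0374]
tool_rot: [0.073, 0.997, -0.0, 0.0]
force: [-0.3, 0.8, -0.6]
finger_gap: 0.684
gripper_force: 0.0
t: 11.5
tcp_pos: [0.5676, -0.3186, 0.2193]
tool_rot: [0.073, 0.997, -0.001, 0.002]
force: [0.6, 0.6, -0.7]
finger_gap: 0.684
gripper_force: 0.0
bench z 0.0037403182455653106
c [ 0.5642 -0.317 ] sz [0.0639 0.0637] ang 0.07629869878292084 z98 0.02696707465639684 1586
line c [ 0.564  -0.3179] ang -6.0702662
top circle 0.5652 -0.3182 0.0241
d [0.0658 0.2631 0.0174] turn -0.295 alt 2.846 rows 6 cur 81.6 t 11.55 q6 -2.1069262825063064
```

View pics/w3.png

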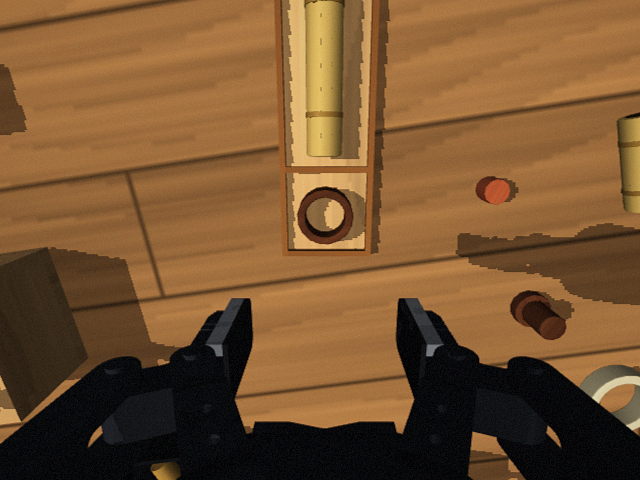

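The wide ring lies flat at (326,215) in the square compartment. The tube is in the long one, with its far end at (324,155), clear of the divider at row 168. Next is the short tube.

```bash
python3 drive.py '0.066 0.263 0.017 -0.295 0.6;0.066 0.263 0.017 -0.295 0.6;0.066 0.263 0.017 -0.295 0.6;0.066 0.263 0.017 -0.295 0.6;0.066 0.263 0.017 -0.295 0.6;0.066 0.263 0.017 -0.295 0.6;0.066 0.263 0.017 -0.295 0.6;0.066 0.263 0.017 -0.295 0.6;0.066 0.263 0.017 -0.295 0.6'; python3 look.py .56 -.049 .055 .035; python3 look.py .458 .043 .07 .035; python3 go.py .561 -.049 .031 98.5
```

```text
t: 12.45
tcp_pos: [0.5403, -0.0494, 0.1995]
tool_rot: [-0.074, 0.997, -0.0, -0.001]
force: [0.3, 0.4, 0.0]
finger_gap: 0.598
gripper_force: 0.0
bench z -0.0002118675836439432
c [ 0.5597 -0.0492] sz [0.0803 0.0299] ang 7.908287525177002 z98 0.030003836267649554 3336
line c [ 0.5597 -0.0496] ang 8.424133
top circle 0.5599 -0.0498 0.0404
bench z -0.00037985364839909774
c [0.4568 0.043 ] sz [0.115 0.029] ang 1.6850976943969727 z98 0.029835782950990618 6308
line c [0.4568 0.0427] ang 1.8689785
top circle 0.4567 0.0428 0.0576
d [-0.0205 -0.0022  0.1689] turn -0.002 alt 3.14 rows 4 cur 98.4 t 12.55 q6 -2.0146608673633812
```

```bash
python3 drive.py '-0.018 -0.002 0.05 0 0.6;-0.018 -0.002 0.10 0 0.6;-0.018 -0.002 0.14 0 0.6;-0.018 -0.002 0.16 0 0.6;-0.018 -0.002 0.169 0 0.6;-0.018 -0.002 0.169 0 0.6;-0.018 -0.002 0.169 0 0.2;-0.018 -0.002 0.169 0 0.2;-0.018 -0.002 0.169 0 0.2;-0.018 -0.002 0.169 0 0.2;-0.018 -0.002 0.169 0 0.2' 40
python3 drive.py '0 0 -0.03 0 0.2;0 0 -0.07 0 0.2;0 0 -0.12 0 0.2;0 0 -0.12 0 0.2'; python3 -c "
import numpy as np
a=np.radians(20.4);c=np.array([.4855,.3085]);R=np.array([[np.cos(a),-np.sin(a)],[np.sin(a),np.cos(a)]])
for p in ((0,-.0325),(-.03375,.03),(.03375,.03)): print(p,(c+R@p).round(4))"
```

```text
t: 13.65
tcp_pos: [0.5594, -0.0481, 0.0329]
tool_rot: [-0.074, 0.997, -0.001, 0.001]
force: [-0.5, -1.0, 7.5]
finger_gap: 0.341
gripper_force: 41.0
t: 14.05
tcp_pos: [0.5625, -0.0486, 0.1578]
tool_rot: [-0.074, 0.997, -0.002, 0.007]
force: [0.9, -0.5, -0.5]
finger_gap: 0.339
gripper_force: 40.2
(0, -0.0325) [0.4968 0.278 ]
(-0.03375, 0.03) [0.4434 0.3249]
(0.03375, 0.03) [0.5067 0.3484]
```

```bash
python3 go.py .4968 .278 .155 110.4
```

```text
d [0.0166 0.3327 0.0007] turn -0.207 alt 2.934 rows 7 cur 98.5 t 14.05 q6 -2.0036611456431057
```

```bash
python3 drive.py '0 0.04 0 -0.03 0.2;0 0.08 0 -0.06 0.2;0.017 0.333 0 -0.207 0.2;0.017 0.333 0 -0.207 0.2;0.017 0.333 0 -0.207 0.2;0.017 0.333 0 -0.207 0.2;0.017 0.333 0 -0.207 0.2;0.017 0.333 0 -0.207 0.2;0.017 0.333 0 -0.207 0.2;0.017 0.333 0 -0.207 0.2;0.017 0.333 0 -0.207 0.2';python3 go.py .4968 .278 .038 110.4
python3 - <<'E'
from h import *
d=snap('wrist');save(d,'w4.png');W=cloud(d).reshape(-1,3)
c=np.array([.4855,.3085]);a=np.radians(20.4);R=np.array([[np.cos(a),-np.sin(a)],[np.sin(a),np.cos(a)]])
q=(W[:,:2]-c)@R;rim=(W[:,2]>.008)&(W[:,2]<.014)&(abs(q)<[.08,.075]).all(1);A=q[rim]
print('rim x',np.percentile(A[:,0],[.5,99.5]),'y',np.percentile(A[:,1],[.5,99.5]),len(A))
tb=(W[:,2]>.12)&(W[:,2]<.16)&(abs(q[:,1]+.0325)<.014)&(q[:,0]<-.015);print('tube xmin',np.percentile(q[tb,0],.5),'exp -.04',q[tb,1].mean())
E
```

```text
t: 15.15
tcp_pos: [0.4927, 0.2776, 0.1512]
tool_rot: [-0.176, 0.984, -0.0, -0.0]
force: [0.5, 0.0, 0.4]
finger_gap: 0.339
gripper_force: 40.2
d [-0.004  -0.001   0.1132] turn -0.003 alt 3.139 rows 3 cur 110.2 t 15.15 q6 -1.607957047116109
rim x [-0.07031362  0.06854464] y [-0.06416067  0.06571072] 6073
tube xmin -0.04425471527351292 exp -.04 -0.03189205536482654
```

View pics/w4.png

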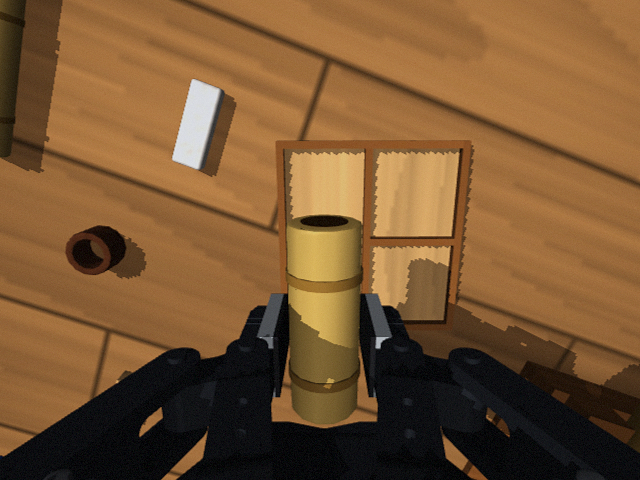

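The tube (columns 287–362) is above the long compartment, and the two small ones are free at (415,195) and (410,285). Tray fit is good to about 1 mm, so I'll lower.

```bash
python3 drive.py '-0.004 -0.001 0.04 -0.003 0.2;-0.004 -0.001 0.08 -0.003 0.2;-0.004 -0.001 0.10 -0.003 0.2;-0.004 -0.001 0.108 -0.003 0.2;-0.004 -0.001 0.111 -0.003 0.2;-0.004 -0.001 0.111 -0.003 0.2;-0.004 -0.001 0.111 -0.003 0.2'
```

```text
t: 15.9
tcp_pos: [0.4975, 0.2797, 0.0416]
tool_rot: [-0.178, 0.984, 0.0, 0.001]
force: [0.3, 0.8, 0.1]
finger_gap: 0.336
gripper_force: 40.2
```

```bash
python3 drive.py '0 0 0.0035 0 0.2;0 0 0.0035 0 0.2;0 0 0.0035 0 0.2;0 0 0.0035 0 0.48;0 0 0.0035 0 0.48;0 0 0.0035 0 0.48;0 0 0.0035 0 0.48'; python3 drive.py '0 0 -0.02 0 0.48;0 0 -0.06 0 0.48;0 0 -0.11 0 0.48;0 0 -0.15 0 0.48;0 0 -0.15 0 0.6;0 0 -0.15 0 0.6'
python3 look.py .558 .127 .03 .03; python3 look.py .4968 .278 .05 .025 ; python3 go.py .558 .127 .15 90;python3 go.py .558 .127 .15 110.4
```

```text
t: 16.6
tcp_pos: [0.4964, 0.2796, 0.0369]
tool_rot: [-0.178, 0.984, 0.0, 0.0]
force: [0.7, -0.3, 0.1]
finger_gap: 0.482
gripper_force: 0.0
t: 17.2
tcp_pos: [0.4967, 0.2797, 0.1879]
tool_rot: [-0.178, 0.984, 0.0, 0.001]
force: [-1.3, 0.4, 0.0]
finger_gap: 0.598
gripper_force: 0.0
bench z -3.7448453741262266e-05
c [0.5574 0.1275] sz [0.0311 0.0313] ang 67.17338562011719 z98 0.022866086262162855 1320
line c [0.5574 0.1268] ang -45.611977
top circle 0.5574 0.1268 0.0166
bench z 0.003718757525021432
c [0.4967 0.278 ] sz [0.0996 0.05  ] ang 0.08047134429216385 z98 0.033936279624453565 4375
line c [0.4965 0.2791] ang 20.608965
top circle 0.4967 0.279 0.0403
d [-0.0055 -0.1645  0.0356] turn 0.358 alt -2.783 rows 4 cur 110.5 t 17.3 q6 -1.612108193004282
d [-0.0055 -0.1645  0.0356] turn 0.002 alt -3.14 rows 4 cur 110.5 t 17.3 q6 -1.612108193004282
```

```bash
python3 drive.py '-0.002 -0.04 0 0 0.7;-0.003 -0.09 0 0 0.7;-0.004 -0.13 0.02 0 0.7;-0.005 -0.164 0.05 0 0.7;-0.005 -0.164 0.09 0 0.7;-0.005 -0.164 0.125 0 0.7;-0.005 -0.164 0.150 0 0.7;-0.005 -0.164 0.157 0 0.7;-0.005 -0.164 0.157 0 0.7;-0.005 -0.164 0.157 0 0.25;-0.005 -0.164 0.157 0 0.25;-0.005 -0.164 0.157 0 0.25;-0.005 -0.164 0.157 0 0.25;-0.005 -0.164 0.157 0 0.25;-0.005 -0.164 0.157 0 0.25' 30
python3 drive.py '0 0 -0.03 0 0.25;0 0 -0.07 0 0.25;0 0 -0.07 0 0.25'; python3 go.py .4434 .3249 .1 110.4
```

```text
t: 18.8
tcp_pos: [0.5595, 0.1279, 0.0312]
tool_rot: [-0.178, 0.984, -0.0, 0.001]
force: [-0.6, 0.0, 6.9]
finger_gap: 0.365
gripper_force: 30.2
t: 19.1
tcp_pos: [0.5619, 0.128, 0.1045]
tool_rot: [-0.178, 0.984, -0.001, 0.005]
force: [1.8, -0.6, -0.2]
finger_gap: 0.364
gripper_force: 30.0
d [0.0419 0.226  0.0033] turn 0.002 alt -3.139 rows 5 cur 110.5 t 19.1 q6 -1.8990723292350893
```

```bash
python3 drive.py '0.007 0.04 0 0 0.25;0.014 0.08 0 0 0.25;0.022 0.12 0 0 0.25;0.03 0.16 0 0 0.25;0.037 0.20 0 0 0.25;0.04 0.226 0 0 0.25;0.04 0.226 0 0 0.25;0.04 0.226 0 0 0.25';python3 go.py .4455 .326 .039 110.4
```

```text
t: 19.9
tcp_pos: [0.4414, 0.3256, 0.0994]
tool_rot: [-0.179, 0.984, -0.0, -0.0]
force: [0.5, -0.3, -0.4]
finger_gap: 0.366
gripper_force: 30.0
d [-0.004  -0.001   0.0604] turn 0.004 alt -3.138 rows 2 cur 110.6 t 19.9 q6 -1.4985223766357865
```

```bash
python3 drive.py '-0.004 -0.001 0.03 0 0.25;-0.004 -0.001 0.05 0 0.25;-0.004 -0.001 0.058 0 0.25;-0.004 -0.001 0.06 0 0.25;-0.004 -0.001 0.06 0 0.25;-0.004 -0.001 0.06 0 0.25;-0.004 -0.001 0.06 0 0.25'
```

```text
t: 20.6
tcp_pos: [0.4466, 0.326, 0.0407]
tool_rot: [-0.178, 0.984, 0.0, 0.001]
force: [-0.3, -0.3, 0.4]
finger_gap: 0.364
gripper_force: 30.0
```

```bash
python3 drive.py '0 0 0.004 0 0.25;0 0 0.0045 0 0.25;0 0 0.0045 0 0.25;0 0 0.0045 0 0.5;0 0 0.0045 0 0.5;0 0 0.0045 0 0.5;0 0 0.0045 0 0.5'; python3 drive.py '0 0 -0.03 0 0.5;0 0 -0.08 0 0.5;0 0 -0.12 0 0.5;0 0 -0.15 0 0.5;0 0 -0.15 0 0.5'
python3 look.py .4434 .3249 .022 .022; python3 go.py .66 -.135 .2 81
```

```text
t: 21.3
tcp_pos: [0.446, 0.3259, 0.0353]
tool_rot: [-0.178, 0.984, 0.0, 0.0]
force: [-0.8, 0.1, 0.4]
finger_gap: 0.499
gripper_force: 0.0
t: 21.8
tcp_pos: [0.4486, 0.3272, 0.1899]
tool_rot: [-0.178, 0.984, 0.001, 0.005]
force: [0.3, 0.3, 0.1]
finger_gap: 0.501
gripper_force: 0.0
bench z 0.0037414558058670444
c [0.4436 0.3247] sz [0.031  0.0313] ang 65.28787994384766 z98 0.02694860824393619 1009
line c [0.444  0.3248] ang 21.32658
top circle 0.444 0.3248 0.016
d [-0.0376 -0.5068 -0.0124] turn 0.515 alt -2.626 rows 11 cur 110.5 t 21.85 q6 -1.5003379049306707
```

```bash
python3 drive.py '-0.038 -0.507 -0.012 0.515 0.6;-0.038 -0.507 -0.012 0.515 0.6;-0.038 -0.507 -0.012 0.515 0.6;-0.038 -0.507 -0.012 0.515 0.6;-0.038 -0.507 -0.012 0.515 0.6;-0.038 -0.507 -0.012 0.515 0.6;-0.038 -0.507 -0.012 0.515 0.6;-0.038 -0.507 -0.012 0.515 0.6;-0.038 -0.507 -0.012 0.515 0.6;-0.038 -0.507 -0.012 0.515 0.6;-0.038 -0.507 -0.012 0.515 0.6;-0.038 -0.507 -0.012 0.515 0.6;-0.038 -0.507 -0.012 0.515 0.6;-0.038 -0.507 -0.012 0.515 0.6'; python3 look.py .686 -.136 .03 .03 w5.png; python3 go.py .686 -.136 .035 81
python3 - <<'E'
from h import *
d=snap('wrist');W=cloud(d).reshape(-1,3);m=(abs(W[:,:2]-[.686,-.136])<.03).all(1)&(W[:,2]>.003);P=W[m]
for lo,hi in ((.004,.014),(.014,.03),(.03,.042),(.042,.05)):
    k=P[(P[:,2]>lo)&(P[:,2]<hi)];(c,r)=cv2.minEnclosingCircle(k[:,:2].astype(np.float32));print(lo,len(k),np.round(c,4),round(r,4))
E
```

```text
t: 23.25
tcp_pos: [0.6581, -0.1334, 0.1964]
tool_rot: [0.077, 0.997, 0.001, -0.001]
force: [0.1, 0.6, -0.0]
finger_gap: 0.6
gripper_force: 0.0
bench z -0.00017345930481615923
c [ 0.684  -0.1366] sz [0.033  0.0284] ang 81.88500213623047 z98 0.04592085821601613 1437
line c [ 0.6853 -0.1361] ang -31.32729
top circle 0.6863 -0.1365 0.012
d [-0.028   0.0016  0.1618] turn 0.002 alt -3.139 rows 4 cur 81.1 t 23.3 q6 -1.7823437500065529
0.004 489 [ 0.6865 -0.1364] 0.0171
0.014 143 [ 0.6851 -0.1362] 0.0117
0.03 132 [ 0.6843 -0.1359] 0.0117
0.042 705 [ 0.6865 -0.1368] 0.0121
```

View pics/w5.png

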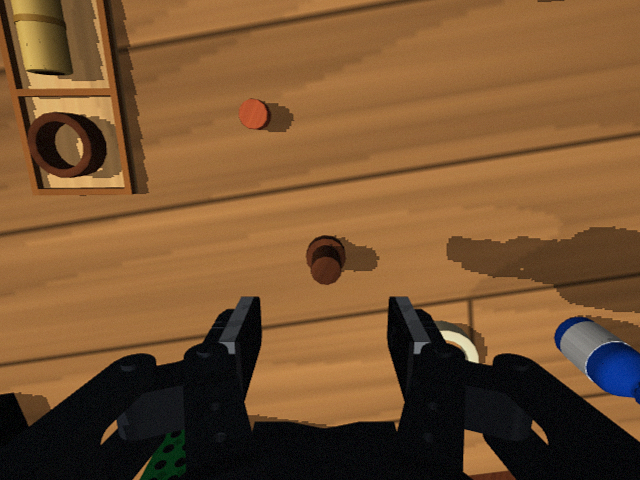

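The plug stands at (326,265) midway between the fingers. Its stem is plain, 24 mm across, with the top at 46 mm and nothing close by, so I'll grasp it.

```bash
python3 drive.py '-0.027 0.001 0.05 0 0.6;-0.027 0.001 0.10 0 0.6;-0.027 0.001 0.14 0 0.6;-0.027 0.001 0.155 0 0.6;-0.027 0.001 0.161 0 0.6;-0.027 0.001 0.161 0 0.6;-0.027 0.001 0.161 0 0.15;-0.027 0.001 0.161 0 0.15;-0.027 0.001 0.161 0 0.15;-0.027 0.001 0.161 0 0.15;-0.027 0.001 0.161 0 0.15;-0.027 0.001 0.161 0 0.15' 30
python3 drive.py '0 0 -0.03 0 0.15;0 0 -0.07 0 0.15;0 0 -0.12 0 0.15;0 0 -0.12 0 0.15;0 0 -0.12 0 0.15'; python3 go.py .5067 .3484 .155 110.4
```

```text
t: 24.55
tcp_pos: [0.688, -0.1395, 0.0394]
tool_rot: [0.078, 0.997, -0.001, 0.002]
force: [0.0, 0.1, 6.3]
finger_gap: 0.267
gripper_force: 29.7
t: 25.05
tcp_pos: [0.6872, -0.1394, 0.1593]
tool_rot: [0.078, 0.997, -0.001, 0.003]
force: [0.7, -0.4, 0.1]
finger_gap: 0.27
gripper_force: 29.5
d [0.2545 0.4536 0.0025] turn -0.513 alt 2.629 rows 11 cur 81.0 t 25.05 q6 -1.77292893727864
```

```bash
python3 drive.py '0.01 0.02 0 -0.05 0.15;0.03 0.05 0 -0.10 0.15;0.254 0.453 0 -0.513 0.15;0.254 0.453 0 -0.513 0.15;0.254 0.453 0 -0.513 0.15;0.254 0.453 0 -0.513 0.15;0.254 0.453 0 -0.513 0.15;0.254 0.453 0 -0.513 0.15;0.254 0.453 0 -0.513 0.15;0.254 0.453 0 -0.513 0.15;0.254 0.453 0 -0.513 0.15;0.254 0.453 0 -0.513 0.15;0.254 0.453 0 -0.513 0.15;0.254 0.453 0 -0.513 0.15;0.254 0.453 0 -0.513 0.15;0.254 0.453 0 -0.513 0.15'; python3 go.py .507 .3484 .048 110.4
python3 - <<'E'
from h import *
d=snap('wrist');save(d,'w6.png')
E
```

```text
t: 26.65
tcp_pos: [0.5068, 0.3465, 0.1561]
tool_rot: [-0.176, 0.984, -0.0, -0.0]
force: [0.4, -0.5, -0.4]
finger_gap: 0.271
gripper_force: 29.6
d [-0.0009  0.0018  0.1081] turn -0.003 alt 3.139 rows 3 cur 110.3 t 26.65 q6 -1.506199462060204
```

View pics/w6.png

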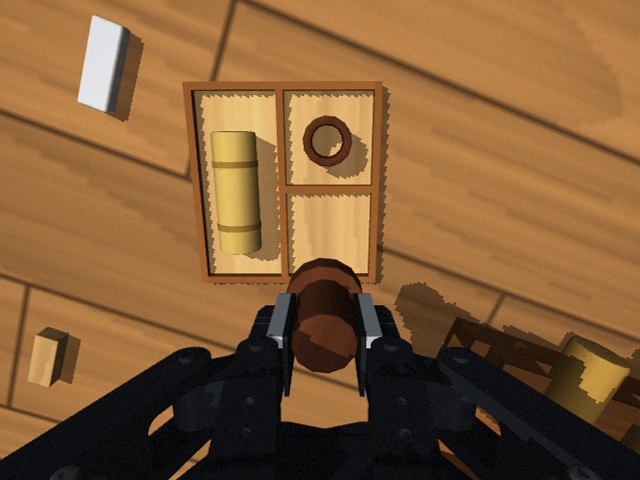

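The plug is held upright over the free small compartment at (330,230). The small ring (327,140) and the short tube (236,190) lie well, and there's a rack at lower right. Before lowering I'll check the rack clearance and the plug position in hand.

```bash
python3 - <<'E'
from h import *
W=np.load('scene.npy').reshape(-1,3);d=np.hypot(W[:,0]-.507,W[:,1]-.348)
m=(W[:,2]>.03)&(d<.3);i=np.argsort(d[m])[:3];print(W[m][i].round(3),d[m][i].round(3))
d=snap('wrist');W=cloud(d);P=W[262:370,290:362].reshape(-1,3);P=P[(P[:,2]>.12)&(P[:,2]<.18)]
for lo,hi in ((.118,.135),(.158,.17)):
  k=P[(P[:,2]>lo)&(P[:,2]<hi)];print(lo,len(k),np.round(cv2.minEnclosingCircle(k[:,:2].astype(np.float32))[0],4),np.percentile(k[:,2],[5,50,95]).round(4))
E
```

```text
[[0.537 0.466 0.033]
 [0.539 0.468 0.032]
 [0.542 0.468 0.03 ]] [0.121 0.124 0.125]
0.118 1632 [0.4981 0.344 ] [0.1224 0.1285 0.1333]
0.158 3612 [0.5057 0.3468] [0.1594 0.1615 0.1628]
```

```bash
python3 drive.py '0 0.002 0.04 0 0.15;0 0.002 0.08 0 0.15;0 0.002 0.1 0 0.15;0 0.002 0.106 0 0.15;0 0.002 0.108 0 0.15;0 0.002 0.108 0 0.15;0 0.002 0.108 0 0.15;0 0.002 0.108 0 0.15'
```

```text
t: 27.55
tcp_pos: [0.5062, 0.3505, 0.0497]
tool_rot: [-0.177, 0.984, 0.0, 0.001]
force: [0.2, -0.8, -0.5]
finger_gap: 0.267
gripper_force: 29.5
```

```bash
python3 drive.py '-0.001 -0.002 0.003 0 0.15;-0.001 -0.002 0.005 0 0.15;-0.001 -0.002 0.005 0 0.15;-0.001 -0.002 0.005 0 0.15;-0.001 -0.002 0.005 0 0.15'
```

```text
t: 28.05
tcp_pos: [0.5071, 0.3486, 0.0434]
tool_rot: [-0.177, 0.984, 0.0, 0.0]
force: [0.7, 0.9, 0.2]
finger_gap: 0.265
gripper_force: 29.7
```

At floor height within 1 mm, so I'll release, retreat and check.

```bash
python3 drive.py '0 0 0 0 0.2;0 0 0 0 0.35;0 0 0 0 0.45;0 0 0 0 0.45;0 0 0 0 0.45;0 0 0 0 0.45'; python3 drive.py '0 0 -0.02 0 0.45;0 0 -0.05 0 0.45;0 0 -0.10 0 0.45;0.04 0 -0.15 0 0.45;0.08 0 -0.17 0 0.45;0.08 0 -0.17 0 0.45;0.08 0 -0.17 0 0.45'
python3 - <<'E'
from h import *
w=snap('wrist');save(w,'w7.png');W=cloud(w).reshape(-1,3)
c=np.array([.4855,.3085]);a=np.radians(20.4);R=np.array([[np.cos(a),-np.sin(a)],[np.sin(a),np.cos(a)]]);q=(W[:,:2]-c)@R
for n,cx,cy,lo,hi in (('plug',.03375,.03,.04,.06),('ring',-.03375,.03,.02,.035)):
    k=(abs(q-[cx,cy])<.029).all(1)&(W[:,2]>lo)&(W[:,2]<hi);o,r=cv2.minEnclosingCircle(q[k].astype(np.float32))
    print(n,np.round(o,4),round(r,4),np.percentile(W[k,2],[5,50,95]).round(4))
s=snap('scene');W=cloud(s).reshape(-1,3);k=(abs(W[:,:2]-[.458,.043])<[.075,.035]).all(1)&(W[:,2]>.007)&(W[:,2]<.034)
print('tm',cv2.minAreaRect(W[k,:2].astype(np.float32)),'was .4587 .0399')
E
```

```text
t: 28.65
tcp_pos: [0.5069, 0.3486, 0.0433]
tool_rot: [-0.177, 0.984, -0.0, -0.0]
force: [-0.5, 0.5, 0.2]
finger_gap: 0.445
gripper_force: 0.0
t: 29.35
tcp_pos: [0.4311, 0.3206, 0.2146]
tool_rot: [-0.177, 0.984, 0.0, 0.001]
force: [0.9, 0.6, -0.1]
finger_gap: 0.453
gripper_force: 0.0
plug [0.032  0.0295] 0.0123 [0.0424 0.0486 0.0498]
ring [-0.0335  0.0295] 0.016 [0.0218 0.0253 0.0266]
tm ((0.4579157829284668, 0.04081721976399422), (0.11698763072490692, 0.028876949101686478), 3.1725339889526367) was .4587 .0399
```

View pics/w7.png

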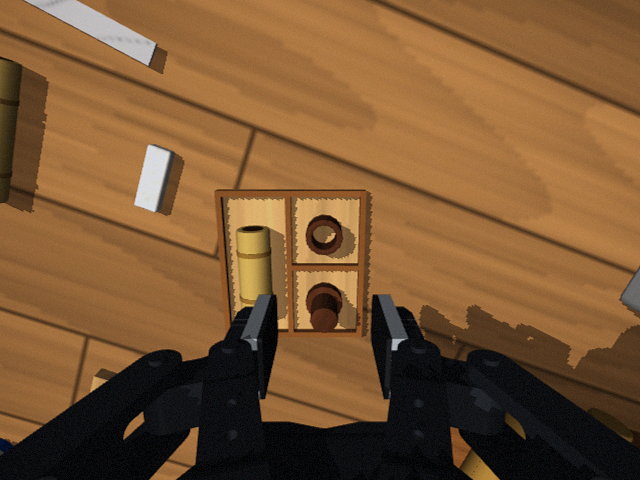

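The plug stands at (324,305), the ring lies flat at (324,235), and the tube is in its compartment at (255,265). Measured positions are within 2 mm of the compartment centres, and the middle tube hasn't moved, so I'll hand in.

```bash
python3 -c "
from station import manip, camrig, status;print(manip.sign_off())"
```

```text
the job is handed in; nothing more can be done
None
```

Both flute kits are made up and the job is handed in at about 29 s of robot time: all five parts lie in their own compartments by the wrist-camera checks, and the middle tube is where it started; sign-off gave no verdict.

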